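Open the square paper-clip jar in its bracing holder

ROBOT

A 7-joint arm with a two-finger parallel gripper is mounted at the origin on a cart in front of the work surface, level with it; the furniture and walls round the work are solid. World frame = base frame: x ahead of the robot, y to its left, z up, the work surface at z = 0. Lengths are in m, angles in rad, forces in N, time in s.
With the tool pointing down it reaches from about 0.4 to 0.85 m from the base axis. Payload 10.4 kg.
Tool frame: the origin (TCP) lies midway between the tips of the shut fingers; the grasp point (between the pads) lies 19 mm behind it; z points along the fingers, y is the line along which they close (so a half turn about z gives the same grasp; the last joint's range is limited). The gripper opens to 87 mm and grips with 3 to 60 N. Pads are 19 mm wide; open, the fingers measure 117 mm over their backs; the gripper's body (75 mm by 190 mm) begins 51 mm behind the grasp point.
Start: joints at [-1.319, 0.332, -0.065, 1.46, 0.022, 1.35, -0.088], TCP at [0.17, 0.602, 0.223] pointing down, gripper open.
Joint ranges: [-2.6, 2.6], [-0.5, 2.12], [-1.47, 1.34], [0.16, 2.42], [-1.27, 4.41], [0.06, 2.06], [-2.6, 2.6]. Speed limits (rad/s): [2.22, 2.22, 2.79, 2.79, 3.14, 3.14, 3.14].

INTERFACE

Orientations are given as a unit quaternion [x, y, z, w].
In Python, from bench import r gives the robot as it stands.
- The arm moves only by the tool carry_out, never from a script. Its argument "steps" is a list that holds one entry, the list of rows, each a list of 6 numbers: the shift along the tool's x, y, z in cm, then the turn, a rotation vector about the tool's x, y, z in rad. In form: [[[dx, dy, dz, wx, wy, wz], ...]]. A call has 1 to 20 rows; each row is the pose to reach, as a shift and turn from the pose commanded when the call began, along the tool's axes at that moment; what a row does not reach only later rows make up. A row lasts 1/12 s, in which the tool goes at most 41.7 mm and 7.16 degrees, less where a joint would pass 70% of its speed; a pose out of reach is approached as far as the arm can. A call with a gripper value outside its range is refused whole. "hand" is the closure, from -1 (fully open) to 1 (shut), set as the call begins (left out, the last holds). The fingers move at their own pace and stop on an object; "squeeze" is the grip in N (left out, the last holds). Time passes only in rows, so rows that repeat a pose let the fingers close. It gives the time, the measured TCP pose, the force, the opening and the grip force at its end, in the units of the state.
- r.read_state(): the state, without advancing time (a new reading comes with each control period).
- r.camera(name): name is "side" or "top"; returns the picture (384x512x3 uint8, red, green, blue); there is no depth.
- r.camera_params(name): a dict with "fx", "fy", "cx", "cy" (pixels), "view" (4x4, takes a point from world to camera coordinates). Camera axes: x right, y up, looking along -z (the intrinsics and any distortion apply to the point x, -y, -z); pixel columns grow to the right and rows downward; lengths in m; the calibration is good to about 2 mm. A picture is of the moment at which its call begins. camera_params takes no time and is no camera call.
- r.close_job(): hands the job in; it is judged then, once.
The state is a dict: "time": time; "joint_positions": joint angles; "joint_vel": joint speeds; "joint_torque": joint torques, N m; "ee_pos": TCP position; "eef_rot": TCP orientation; "ft_force": force on the tool from outside, world axes, zero at the start; "torque": the same for the moment, N m; "width": finger opening in m; "grip_force": force on a finger pad.
Only numpy, scipy, OpenCV 4.12 (cv2) and the standard library are available. Lean on these libraries where they do the work, as an engineer would, in place of code of your own. Each camera call takes 0.05 s, during which the arm holds its last target. There are 200 camera calls.

TASK

Stand the square glass jar all the way down in the wooden holder's square pocket so that it cannot turn, then unscrew its tight metal cap counter-clockwise (seen from above) until it comes free, and lift the cap straight up off the jar. Finish while still holding the cap level about 2 cm above the jar's mouth and touching nothing else with it, with the jar left standing in the holder. Leave the round jar and the other things on the desk where they are.

Things in the scene. Friction and masses are not known exactly. Their poses are not given: they have to be found in the camera images.
- square_jar: The square jar: clear glass, paper clips inside, loose, 0.3 to 0.5 kg. Body 60 x 60 mm in plan, 70 mm high to the shoulder, then a neck 40 mm across; 98 mm high with its cap on. Origin: centre of the underside, z up, x and y square to the sides. A small glass bead on the shoulder marks its +x side. Standing free on the desk it spins if the cap is turned.
- jar_cap: The square jar's metal twist-off cap, screwed on tight (0.3 to 0.5 N m to turn): ribbed cylinder 56 mm across, 24 mm high, 0.06 kg. Origin: centre of its lower rim, z up, x towards the ridge on its top. Closed, the rim is 74 mm above the jar's underside, 4 mm above the shoulder; the jar can be lifted and carried by it. Three lugs inside catch under ledges on the neck.
- cap_ridge (a point): Point on the dark ridge on the cap's top, 22 mm from its axis along its x, 24 mm above its rim. Closed, the cap's x lies 62 to 70 degrees clockwise (from above) of the jar's x. Turned counter-clockwise within about 15 degrees of the jar's x it is free; the seal pushes it up (2 mm if not held, 20 N); best lifted with the x axes alike (ridge over bead). A stop 15 degrees past it lets it lift.
- jar_mouth (a point): Centre of the square jar's glass mouth, 90 mm above its underside. A sprung rubber seal disc on the mouth, pressed down by the closed cap, rises to 96 mm above the underside when the cap is off.
- jar_holder: The bracing holder, fixed to the desk: wooden block 88 x 88 mm, 34 mm high, with a 66 x 66 mm square pocket open at the top (3 mm play each side of the jar, 4 mm chamfer). Steel flange 122 mm long along its x. Origin: centre of its underside, z up, x and y square to the pocket. The jar fits in any of four quarter turns and can still turn about 8 degrees either way.
- pocket (a point): Centre of the pocket's floor, 8 mm above the desk; the pocket's mouth is 26 mm higher.
- round_jar: A round glass jar with the same cap, 60 mm across, 98 mm high, with paper clips inside; to be left alone. Origin: centre of its underside.
- eraser: Eraser 21 x 48 x 12 mm lying on the desk, to be left alone. Origin: centre of its underside.
- usb_stick: Black memory stick 17 x 50 x 8 mm lying on the desk, to be left alone. Origin: centre of its underside.

How it is judged:
By the outcome, as a careful person would: the job done as asked, in the order asked, and still so for the second after the job is handed in, while the arm keeps its last pose, push and grip.
It also fails if it takes over 54 s, if anything falls off the work surface, if the arm or the gripper's body presses on something with over 40 N, if the wrist force passes 120 N, or if a joint passes its speed limit or range.

## Working session

There is one attempt and no reset: what is moved stays moved. The work goes in short steps, Python scripts to look and compute and a tool call to move; the robot and the scene stay as the last step left them, time stands still between calls to the robot, and variables do not carry over. Pictures are saved under pics/ and viewed, at most 10 in all, crops included, and the job is handed in when it is done.

Besides the shell and the picture viewer there is one more tool, called after "Call:" as name(argument=value, ...), one argument or row to a line, values as JSON. carry_out: Moves the arm, as the interface text tells. Its arguments: {"type":"object","properties":{"steps":{"type":"array","items":{"type":"array","items":{"type":"array","items":{"type":"number"}}}},"hand":{"type":"number"},"squeeze":{"type":"number"}},"required":["steps"]}

```bash
ls; mkdir -p pics
python3 - <<'E'
from bench import r
import cv2,numpy as np
np.set_printoptions(precision=4,suppress=True)
for n in("side","top"):
    cv2.imwrite(f"pics/{n}0.png",cv2.cvtColor(r.camera(n),cv2.COLOR_RGB2BGR)); print(n,r.camera_params(n))
s=r.read_state();print(s)
E
```

```text
pics
side {'fx': 369.3296226721581, 'fy': 369.3296226721581, 'cx': 253.20563547350565, 'cy': 197.2562143225029, 'view': array([[-0.9417, -0.3366,  0.0003,  0.4216],
       [ 0.1325, -0.3698,  0.9196, -0.2183],
       [-0.3094,  0.866 ,  0.3928, -0.5908],
       [ 0.    ,  0.    ,  0.    ,  1.    ]])}
top {'fx': 434.4881337861733, 'fy': 434.4881337861733, 'cx': 251.84576909450738, 'cy': 185.584689895386, 'view': array([[-0.027 , -0.9996,  0.0092, -0.16  ],
       [ 0.9923, -0.0257,  0.1212, -0.5543],
       [-0.1209,  0.0124,  0.9926, -0.9343],
       [ 0.    ,  0.    ,  0.    ,  1.    ]])}
{'time': 0.1, 'joint_positions': array([-1.3186,  0.3328, -0.0647,  1.4609,  0.0216,  1.3499, -0.0885]), 'joint_vel': array([-0.0008, -0.0025,  0.0006, -0.0024,  0.0012,  0.0011, -0.0001]), 'joint_torque': array([  0.0015, -62.4551,   0.0248, -39.0716,  -0.0614,   0.0367,
         0.0001]), 'ee_pos': array([0.1695, 0.6012, 0.2218]), 'eef_rot': array([ 0.137 ,  0.9906, -0.0006, -0.0001]), 'ft_force': array([-0.1289, -0.5226,  0.2549]), 'torque': array([ 0.0242,  0.0136, -0.0619]), 'grip_force': 0.0, 'width': 0.08738984360856912}
```

View pics/top0.png

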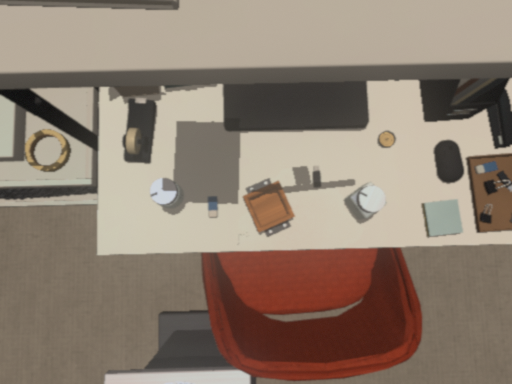

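View pics/side0.png

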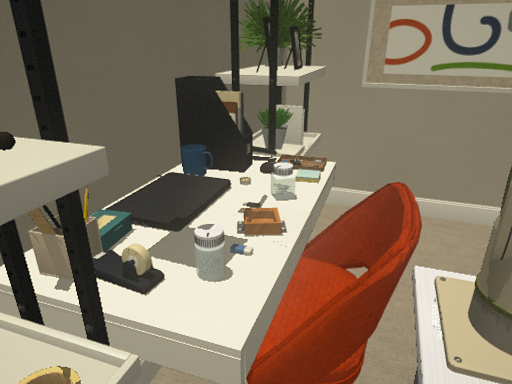

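The top view shows jars at about (165,193) and (368,200), with the holder at about (269,208). I'll zoom in on these.

Run:
```python
import cv2,numpy as np
t=cv2.imread("pics/top0.png");s=cv2.imread("pics/side0.png")
z=lambda im,x,y,w,h,k:cv2.resize(im[y:y+h,x:x+w],None,fx=k,fy=k,interpolation=cv2.INTER_CUBIC)
a=z(t,335,170,66,60,6);b=z(t,236,175,66,60,6)
c=z(t,140,165,66,60,6);d=z(s,225,155,66,60,6)
c2=np.vstack([np.hstack([a,b]),np.hstack([c,d])])
cv2.imwrite("pics/crop0.png",cv2.resize(c2,(792,720))[:, :] if 0 else cv2.resize(c2,(660,600)))
```

```text
(no output)
```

View pics/crop0.png

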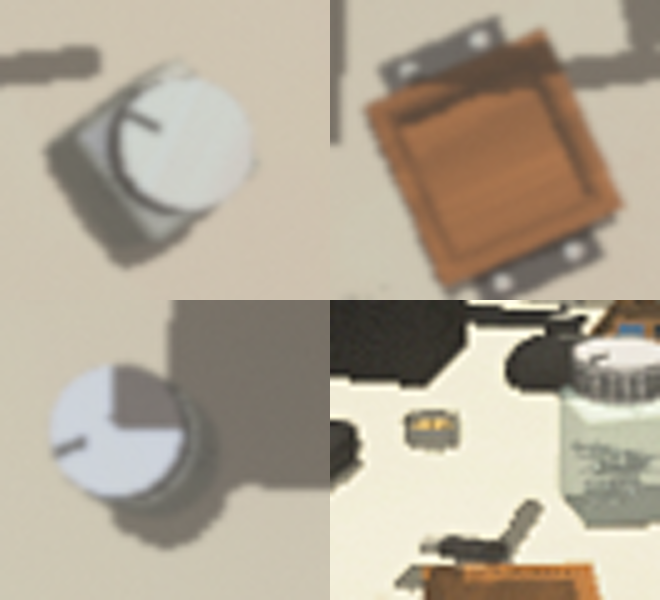

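Crop at 5x: the square jar is top-left, with cap centre at about (372.6,198.6) px and the ridge towards upper-left. The holder is turned by about 22°. Next I'll measure both properly.

```bash
cat > h.py <<'E'
from bench import r
import cv2,numpy as np
np.set_printoptions(precision=4,suppress=True)
P={n:r.camera_params(n) for n in("top","side")}
def ray(n,u,z):
    p=P[n];R=p["view"][:3,:3];t=p["view"][:3,3]
    d=R.T@np.array([(u[0]-p["cx"])/p["fx"],-(u[1]-p["cy"])/p["fy"],-1.]);c=-R.T@t
    return c+d*(z-c[2])/d[2]
def proj(n,X):
    p=P[n];q=p["view"][:3,:3]@np.array(X)+p["view"][:3,3]
    return np.array([p["cx"]-p["fx"]*q[0]/q[2],p["cy"]+p["fy"]*q[1]/q[2]])
def big(m,hull=True):
    c=max(cv2.findContours(m.astype(np.uint8),cv2.RETR_EXTERNAL,cv2.CHAIN_APPROX_NONE)[0],key=cv2.contourArea)
    return cv2.convexHull(c) if hull else c
def up(im,x,y,w,h,k=6):
    return cv2.resize(im[y:y+h,x:x+w],None,fx=k,fy=k,interpolation=cv2.INTER_CUBIC)
def back(pts,x,y,k=6): return (np.asarray(pts,float).reshape(-1,2)+.5)/k-.5+[x,y]
E
python3 - <<'E'
from h import *
t=cv2.imread("pics/top0.png")
# holder
a=up(t,236,175,66,60);hsv=cv2.cvtColor(a,cv2.COLOR_BGR2HSV)
m=(hsv[...,0]<18)&(hsv[...,1]>110)
c=big(m);q=back(cv2.boxPoints(cv2.minAreaRect(c)),236,175)
X=np.array([ray("top",u,.034) for u in q]);print("holder\n",q,"\n",X,X.mean(0),[np.linalg.norm(X[i]-X[i-1]) for i in range(4)])
print([np.degrees(np.arctan2(*(X[i]-X[i-1])[[1,0]])) for i in range(4)])
# jar cap
a=up(t,335,170,66,60);hsv=cv2.cvtColor(a,cv2.COLOR_BGR2HSV)
for y,x in((140,190),(100,240),(215,40),(30,200)): print(a[int(y*1.2),int(x*1.2)],hsv[int(y*1.2),int(x*1.2)])
for v in (30,35):
  m=((hsv[...,1]<v)&(hsv[...,2]>190)).astype(np.uint8)
  c=big(m);e=cv2.fitEllipse(c);u=back([e[0]],335,170)[0];print("cap",u,np.array(e[1])/6,ray("top",u,.098))
  print("diam mm",[np.array(e[1])/6*.845/.4345])
E
```

```text
holder
 [[242.7442 195.9828]
 [278.0311 180.4971]
 [293.8653 216.5783]
 [258.5784 232.0639]] 
 [[ 0.5272 -0.1538  0.034 ]
 [ 0.5599 -0.2334  0.034 ]
 [ 0.4785 -0.2657  0.034 ]
 [ 0.4465 -0.1867  0.034 ]] [ 0.503  -0.2099  0.034 ] [np.float64(0.08715014558561307), np.float64(0.08612945748377177), np.float64(0.0875971828017981), np.float64(0.08529176326298031)]
[np.float64(22.181131464196046), np.float64(-67.68721915856368), np.float64(-158.3668796663583), np.float64(112.01646237707993)]
[202 209 207] [ 39   9 209]
[180 196 205] [ 19  31 205]
[178 198 205] [ 22  34 205]
[177 196 206] [ 20  36 206]
cap [372.5266 197.2104] [25.8512 29.9132] [ 0.5113 -0.4242  0.098 ]
diam mm [array([50.2746, 58.1741])]
cap [372.9664 197.0451] [26.6494 31.5851] [ 0.5116 -0.4251  0.098 ]
diam mm [array([51.8269, 61.4256])]
```

Run:
```python
from h import *
t=cv2.imread("pics/top0.png");s=cv2.imread("pics/side0.png")
a=up(t,335,170,66,60);hsv=cv2.cvtColor(a,cv2.COLOR_BGR2HSV)
for v in (16,20,24):
  m=((hsv[...,1]<v)&(hsv[...,2]>180)).astype(np.uint8)
  c=big(m);(x,y),rad=cv2.minEnclosingCircle(c);e=cv2.fitEllipse(c);u=back([e[0]],335,170)[0]
  C=ray("top",u,.098);print(u,back([(x,y)],335,170),rad/3,np.array(e[1])/6,C)
# ridge: dark px within disc
yy,xx=np.mgrid[:a.shape[0],:a.shape[1]]
disc=np.hypot(xx-e[0][0],yy-e[0][1])<10.8*6
rm=disc&(hsv[...,2]<150);ys,xs=np.nonzero(rm);print("ridge n",len(xs))
ue=back(np.c_[xs,ys],335,170);W=np.array([ray("top",q,.098) for q in ue])-C
print("ridge dir",np.degrees(np.arctan2(W[:,1].mean(),W[:,0].mean())),np.hypot(W[:,0],W[:,1]).mean())
# predicted outlines, drawn
def draw(img,n,x0,y0,k,pts,col):
    p=np.array([((proj(n,X)-[x0,y0]+.5)*k-.5) for X in pts]);cv2.polylines(img,[p.astype(int)],True,col,1)
b=up(t,335,170,66,60,6);d=up(s,250,150,66,60,6)
th=np.linspace(0,2*np.pi,40)
for im,n,x0,y0 in((b,"top",335,170),(d,"side",250,150)):
    draw(im,n,x0,y0,6,[C+[.028*np.cos(q),.028*np.sin(q),0] for q in th],(0,0,255))
    for z,col in((0,(255,0,0)),(.07,(0,200,0))):
        draw(im,n,x0,y0,6,[[C[0]+.0424*np.cos(q),C[1]+.0424*np.sin(q),z] for q in np.radians(37+45+90*np.arange(4))],col)
cv2.imwrite("pics/ov.png",np.hstack([b,d]))
```

```text
[371.9276 197.9619] [[372.0563 197.701 ]] 27.20049794514974 [25.2493 26.7985] [ 0.5098 -0.4229  0.098 ]
[372.0037 197.6252] [[372.6591 196.9696]] 28.445599873860676 [25.3956 27.9922] [ 0.5105 -0.4231  0.098 ]
[372.1724 197.4501] [[373.1202 196.6315]] 29.296587626139324 [25.5851 29.0571] [ 0.5108 -0.4234  0.098 ]
ridge n 204
ridge dir 66.41679849176266 0.018228019966701633
```

View pics/ov.png

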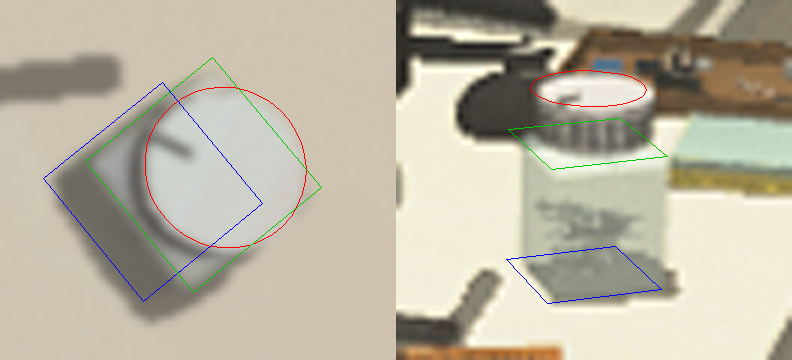

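The overlay agrees to within 1–2 px in both views. The jar is at about (0.510,-0.423) with yaw near 38°, and the cap ridge is at 66°. Next: locate the shelf post for clearance and compute the first moves.

```bash
cat >> h.py <<'E'
from scipy.spatial.transform import Rotation as Ro
def rows(targets):
    """targets: list of (x,y,z,yaw of tool y deg) -> tool-frame rows from the present pose"""
    s=r.read_state();R0=Ro.from_quat(s["eef_rot"]);p=s["ee_pos"]
    for x,y,z,a in targets:
        a=np.radians(a);ty=np.array([np.cos(a),np.sin(a),0]);tz=np.array([0,0,-1.]);R=Ro.from_matrix(np.c_[np.cross(ty,tz),ty,tz])
        print(np.round(np.r_[R0.inv().apply(np.array([x,y,z])-p)*100,(R0.inv()*R).as_rotvec()],2).tolist())
E
python3 - <<'E'
from h import *
def c(n): return -P[n]["view"][:3,:3].T@P[n]["view"][:3,3]
def pl(n,u,v):
    C=c(n);N=np.cross(ray(n,u,0)-C,ray(n,v,0)-C);return N/np.linalg.norm(N),C
for a,b in(((35,0),(78,300)),((8,260),(20,340))):
    N1,C1=pl("top",(5,60),(90,145));N2,C2=pl("side",a,b)
    d=np.cross(N1,N2);d/=np.linalg.norm(d)
    print("post dir",d,"xy at z=.2",np.linalg.solve(np.array([N1,N2])[:,:2],[N1@C1-N1[2]*.2,N2@C2-N2[2]*.2]))
rows([(.34,.34,.24,45),(.43,.16,.24,20),(.47,-.10,.24,-10),(.509,-.423,.2,-40)])
E
```

```text
post dir [ 0.031  -0.1115  0.9933] xy at z=.2 [0.681  0.1919]
post dir [-0.005   0.1364 -0.9906] xy at z=.2 [0.7393 0.2486]
[-23.5, -20.52, -1.79, -0.0, 0.0, 0.51]
[-37.04, -35.4, -1.77, -0.0, 0.0, 0.95]
[-47.95, -59.34, -1.74, -0.0, 0.0, 1.47]
[-60.47, -89.36, 2.3, -0.0, 0.0, 1.99]
```

Call:
carry_out(
  steps=[
    [[-3,-2.6,-0.3,0,0,0.06],[-6,-5.1,-0.5,0,0,0.13],[-9,-7.7,-0.7,0,0,0.19],[-12,-10.3,-0.9,0,0,0.25],[-15,-12.8,-1.1,0,0,0.32],[-18,-15.4,-1.4,0,0,0.38],[-21,-18,-1.6,0,0,0.44],[-23.5,-20.5,-1.8,0,0,0.51],[-26.2,-23.5,-1.8,0,0,0.6],[-28.9,-26.5,-1.8,0,0,0.69],[-31.6,-29.4,-1.8,0,0,0.78],[-34.3,-32.4,-1.8,0,0,0.87],[-37,-35.4,-1.8,0,0,0.95],[-38.6,-38.8,-1.8,0,0,1.03],[-40.1,-42.2,-1.8,0,0,1.1],[-41.7,-45.6,-1.8,0,0,1.17],[-43.3,-49,-1.8,0,0,1.25],[-44.8,-52.4,-1.8,0,0,1.33],[-46.4,-55.9,-1.8,0,0,1.4],[-48,-59.3,-1.8,0,0,1.47]],
  ],
  hand=-1,
)

```text
time: 1.77
ee_pos: [0.4703, -0.1014, 0.2405]
eef_rot: [0.767, 0.642, 0.0, -0.0]
ft_force: [1.2, 0.2, -0.3]
width: 0.087
grip_force: 0.0
```

Run:
```python
from h import *
s=r.read_state();print(s["ee_pos"],s["joint_positions"],s["joint_vel"])
rows([(.509,-.423,.16,-40),(.509,-.423,.10,-40),(.509,-.423,.075,-40)])
```

```text
[ 0.4703 -0.1014  0.2405] [-0.553  -0.0324  0.6668  1.8304  0.0201  1.3365 -0.0687] [ 0.4785  0.4168  0.6061 -0.3224 -0.2339 -0.033   0.3142]
[-30.97, 9.49, 8.04, 0.0, -0.0, 0.52]
[-30.97, 9.49, 14.04, 0.0, -0.0, 0.52]
[-30.98, 9.49, 16.54, 0.0, -0.0, 0.52]
```

Call:
carry_out(
  steps=[
    [[-3.5,1,0.8,0,0,0.06],[-7,2.1,1.6,0,0,0.12],[-10.5,3.2,2.5,0,0,0.18],[-14,4.3,3.5,0,0,0.24],[-17.5,5.4,4.5,0,0,0.3],[-21,6.5,5.2,0,0,0.36],[-24.5,7.5,6,0,0,0.42],[-28,8.6,7,0,0,0.48],[-30.5,9.4,7.7,0,0,0.52],[-31,9.5,8,0,0,0.52],[-31,9.5,8,0,0,0.52]],
  ],
)

```text
time: 2.68
ee_pos: [0.5089, -0.4229, 0.1588]
eef_rot: [0.906, 0.423, -0.001, -0.001]
ft_force: [-0.4, -0.1, -0.6]
width: 0.0869
grip_force: 0.0
```

Run:
```python
from h import *
s=r.read_state();print(s["ee_pos"],s["joint_positions"])
a=cv2.cvtColor(r.camera("side"),cv2.COLOR_RGB2BGR);b=cv2.cvtColor(r.camera("top"),cv2.COLOR_RGB2BGR)
cv2.imwrite("pics/side1.png",a);cv2.imwrite("pics/top1.png",b)
cv2.imwrite("pics/c1.png",np.hstack([up(a,240,100,95,110,4),up(b,320,150,95,110,4)]))
rows([(.509,-.423,.075,-40)])
```

```text
[ 0.5089 -0.4229  0.1588] [ 0.0365  0.5744  0.8506  1.471  -0.4358  1.2962  0.2296]
[-0.31, 0.05, 8.53, -0.0, -0.0, 0.01]
```

View pics/c1.png

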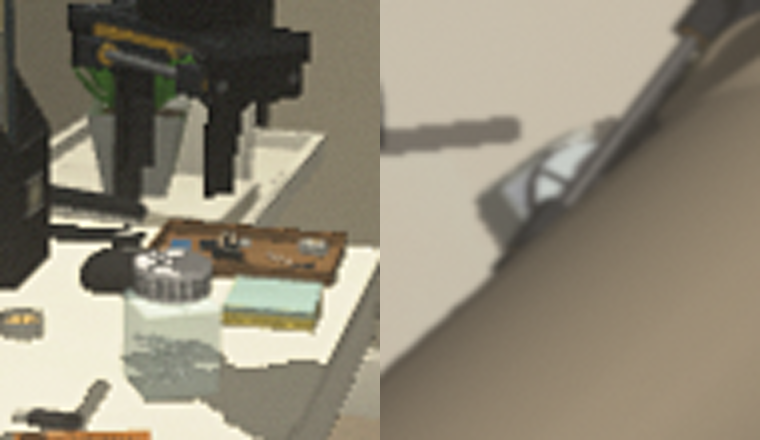

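The open fingers straddle the cap in the side view: tips at about (135,200) and (218,193), cap at (173,270) in the crop. Descending now, then closing.

Call:
carry_out(
  steps=[
    [[-0.1,0,2,0,0,0],[-0.2,0,4,0,0,0],[-0.3,0,6,0,0,0],[-0.3,0,7.5,0,0,0],[-0.3,0,8.3,0,0,0],[-0.3,0,8.3,0,0,0]],
  ],
)

```text
time: 3.28
ee_pos: [0.5087, -0.4217, 0.0762]
eef_rot: [0.905, 0.425, -0.0, -0.001]
ft_force: [-0.4, 0.3, 0.1]
width: 0.0869
grip_force: 0.0
```

Call:
carry_out(
  steps=[
    [[0,0,0,0,0,0],[0,0,0,0,0,0],[0,0,0,0,0,0],[0,0,0,0,0,0],[0,0,0,0,0,0],[0,0,0,0,0,0],[0,0,0,0,0,0],[0,0,0,0,0,0],[0,0,0,0,0,0],[0,0,0,0,0,0]],
  ],
  hand=1,
  squeeze=50,
)

```text
time: 4.12
ee_pos: [0.5089, -0.4238, 0.0778]
eef_rot: [0.905, 0.424, 0.0, 0.0]
ft_force: [2.2, -1.7, 2.0]
width: 0.0556
grip_force: 50.0
```

Run:
```python
from h import *
rows([(.509,-.423,.16,-40),(.503,-.21,.16,-56)])
```

```text
[0.06, -0.04, -8.22, 0.0, -0.0, 0.0]
[16.05, -14.12, -8.23, 0.0, -0.0, 0.28]
```

Call:
carry_out(
  steps=[
    [[0,0,-1,0,0,0],[0,0,-2.5,0,0,0],[0,0,-4.5,0,0,0],[0,0,-6.5,0,0,0],[0,0,-8.2,0,0,0],[1,-0.9,-8.3,0,0,0.02],[3,-2.7,-8.3,0,0,0.05],[5,-4.5,-8.3,0,0,0.09],[7,-6.2,-8.3,0,0,0.12],[9,-8,-8.3,0,0,0.16],[11,-9.7,-8.3,0,0,0.2],[13,-11.5,-8.3,0,0,0.23],[15,-13.2,-8.3,0,0,0.26],[16,-14.1,-8.3,0,0,0.28],[16,-14.1,-8.3,0,0,0.28],[16,-14.1,-8.3,0,0,0.28],[16,-14.1,-8.3,0,0,0.28]],
  ],
)

```text
time: 5.53
ee_pos: [0.5023, -0.2111, 0.1611]
eef_rot: [0.956, 0.294, 0.0, 0.0]
ft_force: [-0.4, -0.4, -5.3]
width: 0.0552
grip_force: 50.0
```

Run:
```python
from h import *
s=r.read_state();print(s["ee_pos"],s["joint_positions"],s["eef_rot"])
a=cv2.cvtColor(r.camera("side"),cv2.COLOR_RGB2BGR);b=cv2.cvtColor(r.camera("top"),cv2.COLOR_RGB2BGR)
cv2.imwrite("pics/side2.png",a);cv2.imwrite("pics/top2.png",b)
A=up(a,215,140,80,120,5);B=up(b,235,150,78,120,5)
def draw(im,n,x0,y0,pts,col):
    p=np.array([((proj(n,X)-[x0,y0]+.5)*5-.5) for X in pts]);cv2.polylines(im,[p.astype(int)],True,col,1)
z0=s["ee_pos"][2]-.0765
for im,n,x0,y0 in((A,"side",215,140),(B,"top",235,150)):
    for z,h,c,col in((z0,.0424,s["ee_pos"][:2],(255,0,0)),(z0+.07,.0424,s["ee_pos"][:2],(0,200,0)),(.034,.0622,(.503,-.21),(255,0,255))):
        draw(im,n,x0,y0,[[c[0]+h*np.cos(q),c[1]+h*np.sin(q),z] for q in np.radians(22.1+45+90*np.arange(4))],col)
cv2.imwrite("pics/c2.png",np.hstack([A,B]))
```

```text
[ 0.5023 -0.2111  0.1611] [-0.5249  0.2918  0.9912  1.7971 -0.2621  1.1933 -0.4296] [0.9559 0.2938 0.0001 0.    ]
```

View pics/c2.png

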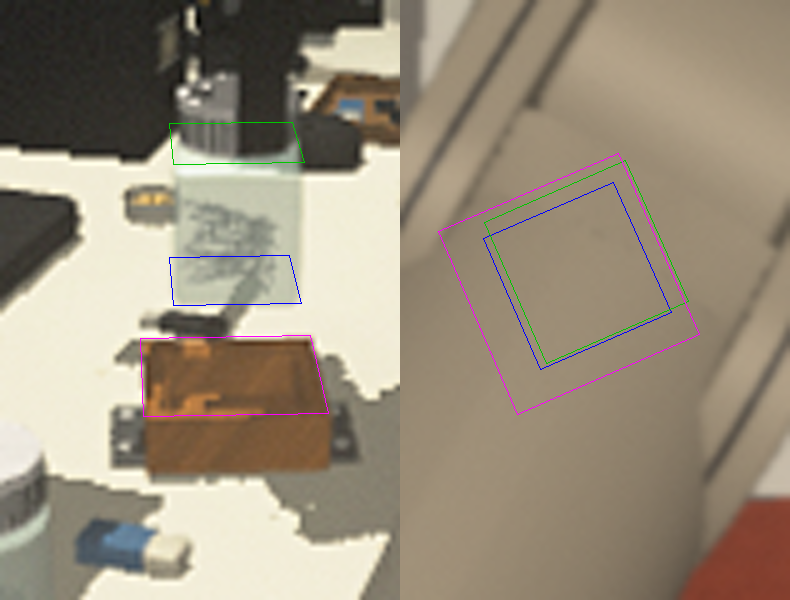

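In the side crop the jar hangs square over the holder. Its edges lie parallel to the pocket's, and the offsets from the overlay are the same for both to within about 1 mm. Lowering.

Call:
carry_out(
  steps=[
    [[0,0,1.5,0,0,0],[0,0,3,0,0,0],[0,0,4,0,0,0],[0,0,4.3,0,0,0],[0,0,4.6,0,0,0],[0,0,4.9,0,0,0],[0,0,5.2,0,0,0],[0,0,5.5,0,0,0]],
  ],
)

```text
time: 6.3
ee_pos: [0.5029, -0.2105, 0.1057]
eef_rot: [0.956, 0.294, 0.0, 0.0]
ft_force: [-0.1, 0.2, -5.4]
width: 0.0553
grip_force: 50.0
```

Call:
carry_out(
  steps=[
    [[0,0,0.4,0,0,0],[0,0,0.8,0,0,0],[0,0,1.2,0,0,0],[0,0,1.5,0,0,0],[0,0,1.8,0,0,0],[0,0,2,0,0,0],[0,0,2.1,0,0,0],[0,0,2.1,0,0,0]],
  ],
)

```text
time: 6.97
ee_pos: [0.5028, -0.2105, 0.0856]
eef_rot: [0.956, 0.294, 0.0, -0.0]
ft_force: [-6.0, 2.9, 11.4]
width: 0.0555
grip_force: 50.0
```

Seated: TCP is at 85.6 mm, against 77.8 + 8 mm expected, and it took about 17 N of contact. Unscrewing.

Call:
carry_out(
  steps=[
    [[0,0,0,0,0,0],[0,0,0,0,0,-0.03],[0,0,0,0,0,-0.08],[0,0,0,0,0,-0.14],[0,0,0,0,0,-0.2],[0,0,0,0,0,-0.26],[0,0,0,0,0,-0.32],[0,0,0,0,0,-0.38],[0,0,0,0,0,-0.44],[0,0,0,0,0,-0.5]],
  ],
  squeeze=60,
)

```text
time: 7.8
ee_pos: [0.5039, -0.2109, 0.0857]
eef_rot: [0.853, 0.522, 0.001, 0.001]
ft_force: [1.8, -1.3, 3.7]
width: 0.0551
grip_force: 60.0
```

Run:
```python
from h import *
s=r.read_state();print(s["ee_pos"],s["joint_positions"],s["torque"],s["ft_force"],s["grip_force"])
```

```text
[ 0.5039 -0.2109  0.0857] [-0.3759  0.3596  0.8198  1.8674 -0.3036  1.0407  0.0955] [-0.0709  0.0601 -0.2847] [ 1.7814 -1.3312  3.6885] 59.99907779856585
```

Call:
carry_out(
  steps=[
    [[0,0,0,0,0,-0.06],[0,0,0,0,0,-0.12],[0,0,0,0,0,-0.18],[0,0,0,0,0,-0.24],[0,0,0,0,0,-0.3],[0,0,0,0,0,-0.36],[0,0,0,0,0,-0.42],[0,0,0,0,0,-0.48],[0,0,0,0,0,-0.54],[0,0,0,0,0,-0.6]],
  ],
)

```text
time: 8.63
ee_pos: [0.5047, -0.2113, 0.0869]
eef_rot: [0.66, 0.751, 0.001, 0.002]
ft_force: [-1.2, 0.2, 14.4]
width: 0.0555
grip_force: 60.0
```

Run:
```python
from h import *
s=r.read_state();print(s["ee_pos"],s["joint_positions"],s["torque"],s["ft_force"],s["grip_force"])
a=cv2.cvtColor(r.camera("side"),cv2.COLOR_RGB2BGR);b=cv2.cvtColor(r.camera("top"),cv2.COLOR_RGB2BGR)
cv2.imwrite("pics/c3.png",np.hstack([up(a,215,140,80,110,5),up(b,235,150,78,110,5)]))
```

```text
[ 0.5047 -0.2113  0.0869] [-0.2831  0.329   0.7022  1.8618 -0.2466  1.0336  0.6476] [ 0.0489  0.3891 -0.0924] [-1.2308  0.178  14.4239] 60.00874115154147
```

View pics/c3.png

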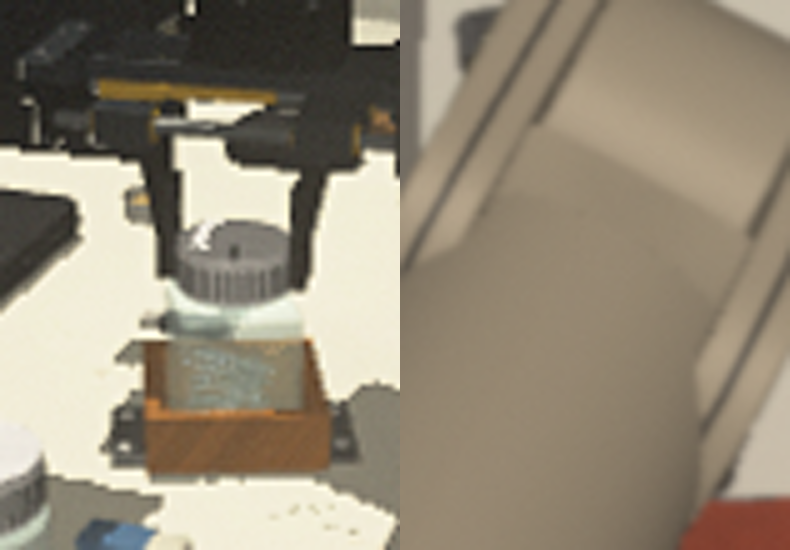

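The side crop shows the jar deep in the pocket and the cap still held, with its ridge at (233,248). The upward push of about 20 N with little torque means the cap has entered its free window. A little more turn to centre it.

Call:
carry_out(
  steps=[
    [[0,0,0,0,0,-0.05],[0,0,0,0,0,-0.1],[0,0,0,0,0,-0.13],[0,0,0,0,0,-0.13]],
  ],
)

```text
time: 9.07
ee_pos: [0.505, -0.2114, 0.0871]
eef_rot: [0.61, 0.792, 0.001, 0.002]
ft_force: [-0.3, 0.3, 14.1]
width: 0.0553
grip_force: 60.0
```

Run:
```python
from h import *
s=r.read_state();print(s["ee_pos"],s["joint_positions"],s["torque"],s["ft_force"],s["grip_force"])
```

```text
[ 0.505  -0.2114  0.0871] [-0.2637  0.324   0.678   1.8608 -0.2361  1.032   0.7677] [-0.0152  0.2133  0.0064] [-0.3075  0.3095 14.1099] 60.008094295626506
```

Call:
carry_out(
  steps=[
    [[0,0,-0.1,0,0,0],[0,0,-0.25,0,0,0],[0,0,-0.4,0,0,0],[0,0,-0.6,0,0,0],[0,0,-0.8,0,0,0],[0,0,-0.8,0,0,0]],
  ],
)

```text
time: 9.57
ee_pos: [0.5029, -0.2104, 0.0929]
eef_rot: [0.611, 0.792, 0.0, 0.0]
ft_force: [2.1, -1.2, -0.8]
width: 0.0553
grip_force: 60.0
```

Call:
carry_out(
  steps=[
    [[0,0,-0.3,0,0,0],[0,0,-0.7,0,0,0],[0,0,-1.1,0,0,0],[0,0,-1.5,0,0,0],[0,0,-1.9,0,0,0],[0,0,-2.3,0,0,0],[0,0,-2.7,0,0,0],[0,0,-2.9,0,0,0],[0,0,-2.9,0,0,0],[0,0,-2.9,0,0,0],[0,0,-2.9,0,0,0],[0,0,-2.9,0,0,0]],
  ],
)

```text
time: 10.57
ee_pos: [0.5024, -0.2102, 0.1213]
eef_rot: [0.611, 0.792, -0.0, -0.0]
ft_force: [-0.7, 0.8, -0.6]
width: 0.0552
grip_force: 60.0
```

Run:
```python
from h import *
a=cv2.cvtColor(r.camera("side"),cv2.COLOR_RGB2BGR)
s=r.read_state();print(s["ee_pos"],s["ft_force"],s["eef_rot"],s["joint_vel"])
cv2.imwrite("pics/c4.png",up(a,195,120,110,120,5))
```

```text
[ 0.5024 -0.2103  0.1213] [-0.7063 -0.4549 -0.5536] [ 0.6111  0.7916 -0.0001 -0.0002] [ 0.0008 -0.0002 -0.0001 -0.0023 -0.0009  0.0007 -0.0018]
```

View pics/c4.png

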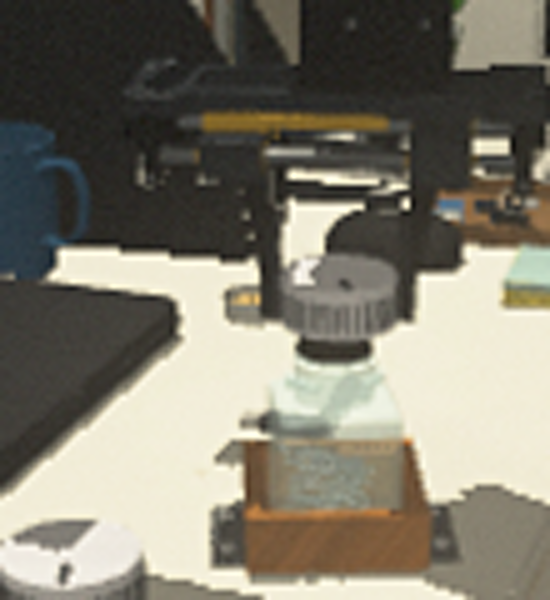

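The cap is held level over the jar, with the black seal visible below it at (335,350), and the jar is standing in the holder. The measured force equals the cap's weight alone, and the rim is about 20 mm above the mouth.

```bash
python3 -c "
from bench import r
print(r.close_job())"
```

```text
the job is handed in; nothing more can be done
None
```

The job is handed in: the square jar stands seated in the holder, and its cap is unscrewed and held level about 2 cm above the mouth, after about 11 s of robot time.

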